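# Wind the music box and hold its lid open for a customer

### The arm

A 6-joint arm with a two-finger parallel gripper is mounted at the origin on the work surface. World frame = base frame: x ahead of the robot, y to its left, z up, the work surface at z = 0. Lengths are in m, angles in rad, forces in N, time in s.
With the tool pointing down it reaches from about 0.3 to 0.875 m from the base axis. Payload 6.4 kg.
Tool frame: the origin (TCP) lies on the centre line of the jaws, within the pads' length; the fingertips stand 14 mm ahead of it and the grasp point (between the pads) lies 5 mm behind it; z points along the fingers, y is the direction in which the jaws open and shut (so a half turn about z gives the same grasp; the last joint's range is limited). The gripper opens to 85 mm and grips with 20 to 120 N. Pads are 22 mm wide; open, the fingers measure 114 mm over their backs; the gripper's body (76 mm by 85 mm) begins 54 mm behind the grasp point. The pads swing forward as they close: fully open they stand 13 mm farther back than shut.
Start: joints at [-1.541, 0.181, 1.607, -0, 1.354, -0.206], TCP at [0.134, -0.559, 0.224] pointing down, gripper open.
Joint ranges: [-2.99, 2.99], [-0.89, 2.07], [0.3, 2.58], [-1.14, 4.28], [0, 2.63], [-3.12, 3.12]. Speed limits (rad/s): [2.57, 2.57, 3.01, 3.14, 3.14, 3.14].

### API

Orientations are given as a unit quaternion [w, x, y, z].
In Python, from bench import * gives the robot as it stands.
- The arm moves only by the tool servo_tool, never from a script. Its argument "plan" is a list that holds one entry, the list of rows, each a list of 5 numbers: the shift along the world's x, y, z in m, then the turn about the world's z in rad, then the gripper command: -1 is shut, 1 is fully open, values between are in proportion. In form: [[[tx, ty, tz, roll, claw], ...]]. A call has 1 to 8 rows; each row shifts and turns the commanded pose from where the row before left it; what a row does not reach is not made up. A row lasts 1/10 s, in which the tool goes at most 50 mm and 8.59 degrees, less where a joint would pass 70% of its speed; a pose out of reach is approached as far as the arm can. A call with a gripper value outside its range is refused whole. The fingers move at their own pace and stop on an object; the grip force is fixed at half the most. Time passes only in rows, so rows that do not move let the fingers close. It gives the time, the measured TCP pose, the force and the opening at its end, in the units of the state.
- get_obs(): the state, without advancing time (a new reading comes with each control period).
- camera(name): name is "scene" or "top"; returns a dict with "img" (420x560x3 uint8, blue, green, red), "camera_matrix" (3x3 intrinsics, pixels), "rvec" (rotation vector, rad) and "tvec" (3), from world to camera coordinates, as OpenCV has them. Camera axes: x right, y down, z forward; pixel columns grow to the right and rows downward; lengths in m; the calibration is good to about 2 mm. A picture is of the moment at which its call begins. There is no depth.
- hand_in(): hands the job in, once; it reports no verdict.
Trained networks look in a picture, given as the dict that the camera call returned (one of the last four; its "shot" number tells which), for a name from the list of things; names that differ only in an ending like _2 or _b are one class to them, and where a whole thing is asked for, a point or a joint stands for the part that bears it (a point fixed in the world has none). Each returns a list of dicts, best first, with "conf" (0 to 1); they miss things now and then, are a little off and sometimes report something else, mostly with a low value. They report only what shows in the picture. A call takes as long as a camera call.
- trace(picture, thing): "mask" (420x560 bool, what is visible of it) and "rect" ([left, top, right, bottom] as shares, 0 to 1, of the picture: columns of its width, rows of its height, round what is visible of it).
- pinpoint(picture, thing): "centre" ([row, column] as shares, 0 to 1, of the picture: columns of its width, rows of its height: a listed point, or the origin of a listed thing).
The state is a dict: "time_s": time; "q": joint angles; "dq": joint speeds; "joint_efforts": joint torques, N m; "eef_pos": TCP position; "eef_rot": TCP orientation; "wrist_force": force on the tool from outside, world axes, zero at the start; "torque": the same for the moment, N m; "opening": opening from 0.0 (shut) to 1.0 (fully open).
Only numpy, scipy, OpenCV 4.12 (cv2) and the standard library are available. Lean on these libraries where they do the work, as an engineer would, in place of code of your own. Each camera call takes 0.05 s, during which the arm holds its last target.

### The job

Show the wooden music box on the market table to a customer: first, with its lid still shut, wind it by turning the hand crank on its top at least two full turns clockwise (seen from above). Then lift the lid to 60 degrees open and finish while still holding it there with the gripper, since it falls shut on its own; do not let it slam, and leave the cup, the jar and the candlestick standing where they are.

Things in the scene. Friction and masses are not known exactly. Their poses are not given: they have to be found in the camera images.
- music_box: Dark wooden music box, fixed to the table, 170 mm (its x) by 310 mm (its y), 100 mm high. Origin: centre of its underside, on the table. Axes: z up; its front (where the lid's free edge is) faces its -x, towards the robot. The part from y = -155 to +35 mm is the case under the lid; the part from y = +35 to +155 mm is a closed housing, top at 100 mm, with the crank on it. It is yawed by up to 0.35 rad.
- lid (a joint): Opening angle of the lid in rad: 0 shut, 1.047 is 60 degrees, stop at 1.4. The lid is a wooden board 178 mm (front to back) by 194 mm, 10 mm thick, top at 100 mm when shut, about 0.35 to 0.6 kg, on an almost frictionless hinge along the box's y at the back; the front edge swings up and back. Nothing holds it up: let go, it falls shut at any angle.
- lid_hinge (a point): Middle of the lid's hinge line: on the box at x = +85, y = -60, z = 90 mm. It does not move.
- lid_handle (a point): Centre of the lid's brass handle: a short round bar 22 mm in diameter and 26 mm long, parallel to the hinge, with flat ends, on a 12 mm square stem; its centre is 30 mm above the lid's top and 150 mm in front of the hinge (40 mm above the hinge line with the lid shut), 28 mm behind the lid's front edge. Pinched from above on its two flat ends it can pivot between the fingers, so the tool may keep pointing down all the way. It moves with the lid.
- crank (a joint): Angle turned by the crank in rad: starts at 0, grows clockwise seen from above; two full turns are 12.57; stops at 0 and at 18.85 (three turns). It turns with light friction (about 2 N at the knob) and stays where it is left.
- crank_hub (a point): Point on the crank's upright axis, at the height of the middle of the crank knob (144 mm above the table); on the box at x = 0, y = +95 mm. It does not move.
- crank_knob (a point): Centre of the crank's upright wooden knob: 18 mm in diameter, 42 mm tall (from 121 to 163 mm above the table), freely spinning on its own upright axis, so a gripper on it can keep its yaw. It stands on the end of the 8 mm thick steel crank arm (arm top at 119 mm above the table), 42 mm from the crank's axis, and may start in any direction around it.
- cup: White mug, 76 mm wide, 75 mm high, loose, beside the box on its -y side. Origin: centre of its underside. To be left alone.
- jar: Green glass jar with a brass cap, 60 mm wide, 85 mm high, loose, beside the box on its +y side. Origin: centre of its underside. To be left alone.
- candlestick: Brass candlestick, foot 72 mm wide, 90 mm high, loose, behind the box. Origin: centre of its underside. To be left alone.

How it is judged:
On the way:
1. the crank has been turned two full turns clockwise while the lid is still shut (value of joint crank above 12.3 rad and value of joint lid below 0.1 rad), for 0.1 s.
At the end, for the whole second after the job is handed in: The lid is held still by the gripper's fingers at 60 degrees open (within 7 degrees), nothing else touching it, the crank stands at two turns or more (within 15 degrees), and the cup, jar and candlestick stand upright within 30 mm of where they were (value of joint lid between 0.925 and 1.169 rad and velocity of joint lid between -0.1 and 0.1 rad/s and contact force between the fingers and lid above 0.4 N and contact force between lid and cup below 0.1 N and contact force between lid and jar below 0.1 N and contact force between lid and candlestick below 0.1 N and value of joint crank above 12.3 rad and distance of each of cup, jar, candlestick from where it was at the start of the episode below 0.03 m and angle between each of cup, jar, candlestick's own z axis and vertical below 0.3 rad); the arm keeps its last pose, push and grip.
It fails at once if the lid slams: it swings shut faster than 3 rad/s (velocity of joint lid below -3 rad/s).
It fails at once if the cup, jar or candlestick is moved by more than 30 mm or knocked over (distance of any of cup, jar, candlestick from where it was at the start of the episode above 0.03 m or angle between any of cup, jar, candlestick's own z axis and vertical above 0.3 rad).
It also fails if it takes over 69 s, if anything falls off the work surface, if the arm or the gripper's body presses on something with over 40 N, if the wrist force passes 120 N, or if a joint passes its speed limit or range.

## Working session

There is one attempt and no reset: what is moved stays moved. The work goes in short steps, Python scripts to look and compute and a tool call to move; the robot and the scene stay as the last step left them, time stands still between calls to the robot, and variables do not carry over. Pictures are saved under pics/ and viewed, and the job is handed in when it is done.

Besides the shell and the picture viewer there is one more tool, called after "Call:" by a JSON object that holds its "fn" and its "kwargs", one argument or row to a line. servo_tool: Moves the arm, as the interface text tells. Its arguments: {"type":"object","properties":{"plan":{"type":"array"}},"required":["plan"]}

```bash
mkdir -p pics; ls; cat > look.py <<'E'
from bench import *
import cv2, numpy as np
E
python3 - <<'E'
from look import *
o=get_obs(); print({k:np.round(v,3).tolist() for k,v in o.items()})
for n in ("scene","top"):
    c=camera(n); cv2.imwrite(f"pics/{n}0.png",c["img"])
    R=cv2.Rodrigues(np.array(c["rvec"],float))[0]; print(n,-R.T@np.array(c["tvec"]).ravel(), c["camera_matrix"])
    for t in ("music_box","lid","lid_hinge","lid_handle","crank_hub","crank_knob","cup","jar","candlestick"):
        try: print(t,[(np.round(np.array(d["centre"])*[420,560],1).tolist(),round(d["conf"],2)) for d in pinpoint(c,t)][:3])
        except Exception as e: print(t,e)
E
```

```text
pics
{'time_s': 0.0, 'q': [-1.541, 0.182, 1.608, 0.0, 1.354, -0.206], 'dq': [0.002, -0.0, 0.001, 0.001, 0.001, 0.001], 'joint_efforts': [-0.001, -44.487, -35.134, -0.0, 0.009, -0.0], 'eef_pos': [0.134, -0.559, 0.223], 'eef_rot': [-0.001, 0.993, 0.118, 0.0], 'wrist_force': [0.413, -0.199, 0.099], 'torque': [0.029, 0.019, 0.004], 'opening': 0.998}
scene [1.10211138 0.2537069  1.01159331] [[428.40890777   0.         275.62642274]
 [  0.         428.40890777 209.21174683]
 [  0.           0.           1.        ]]
music_box [([208.9, 252.5], 0.92)]
lid it knows: candlestick, crank_hub, crank_knob, cup, jar, lid_handle, lid_hinge, music_box
lid_hinge [([204.3, 220.4], 0.74), ([258.6, 331.4], 0.26)]
lid_handle [([153.7, 247.1], 0.78)]
crank_hub [([194.9, 288.2], 0.76)]
crank_knob [([202.6, 299.3], 0.4)]
cup [([158.6, 187.3], 0.81)]
jar [([259.6, 331.3], 0.59)]
candlestick [([251.4, 213.0], 0.84)]
top [0.5077316  0.01586713 1.21532929] [[507.28983954   0.         278.43358949]
 [  0.         507.28983954 210.69796387]
 [  0.           0.           1.        ]]
music_box [([236.8, 323.2], 0.74), ([220.3, 269.9], 0.54)]
lid it knows: candlestick, crank_hub, crank_knob, cup, jar, lid_handle, lid_hinge, music_box
lid_hinge [([197.2, 362.7], 0.69)]
lid_handle [([264.0, 354.5], 0.78)]
crank_hub [([229.9, 286.9], 0.73)]
crank_knob [([223.4, 265.5], 0.48)]
cup [([261.8, 430.2], 0.58)]
jar [([213.7, 220.5], 0.91), ([231.0, 286.3], 0.62)]
candlestick []
```

View pics/scene0.png

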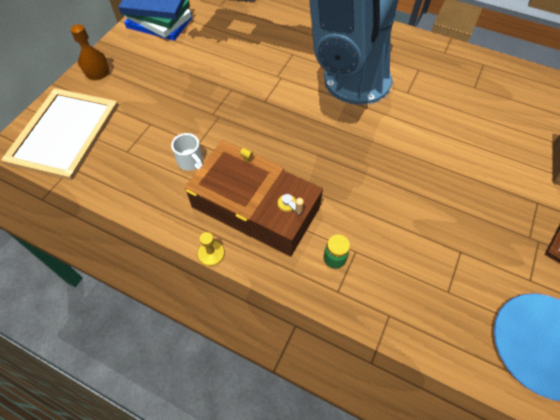

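View pics/top0.png

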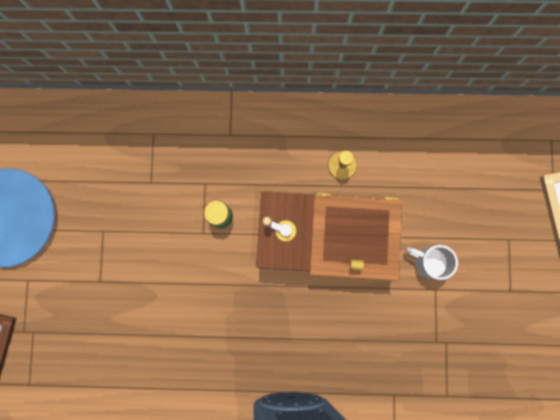

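```bash
cat > fit.py <<'E'
from look import *
from scipy.optimize import least_squares
obs={'scene':dict(music_box=(208.9,252.5),lid_hinge=(204.3,220.4),lid_handle=(153.7,247.1),crank_hub=(194.9,288.2),crank_knob=(202.6,299.3)),
'top':dict(music_box=(236.8,323.2),lid_hinge=(197.2,362.7),lid_handle=(264,354.5),crank_hub=(229.9,286.9),crank_knob=(223.4,265.5))}
cams={n:camera(n) for n in obs}
def pts(p):
    x,y,w,k=p; c,s=np.cos(w),np.sin(w)
    L=dict(music_box=(0,0,0),lid_hinge=(.085,-.06,.09),lid_handle=(-.065,-.06,.13),crank_hub=(0,.095,.144),
     crank_knob=(.042*np.cos(k),.095+.042*np.sin(k),.144))
    return {n:np.array([x+c*a-s*b,y+s*a+c*b,z]) for n,(a,b,z) in L.items()}
def proj(c,P): return cv2.projectPoints(np.array([P],float),np.array(c['rvec'],float),np.array(c['tvec'],float),np.array(c['camera_matrix']),None)[0][0,0][::-1]
def res(p):
    P=pts(p); return np.concatenate([proj(cams[c],P[n])-np.array(v) for c in obs for n,v in obs[c].items()])
best=min((least_squares(res,[.5,-.08,w,k],loss='soft_l1') for w in(0,) for k in (0,1.5,3,4.5)),key=lambda r:r.cost)
print(best.x,best.cost); P=pts(best.x); print(P); print(res(best.x).reshape(-1,2).round(1).tolist())
for c in cams:
    im=cams[c]['img'].copy()
    for n in P:
        r,q=proj(cams[c],P[n]); cv2.circle(im,(int(q),int(r)),3,(0,0,255),1)
    cv2.imwrite(f'pics/fit_{c}.png',im)
E
python3 fit.py
```

```text
[ 0.59181012 -0.06824336 -0.0514125   1.37733199] 17.779755506972613
{'music_box': array([ 0.59181012, -0.06824336,  0.        ]), 'lid_hinge': array([ 0.67361441, -0.13253222,  0.09      ]), 'lid_handle': array([ 0.52381261, -0.12482374,  0.13      ]), 'crank_hub': array([0.59669215, 0.02663111, 0.144     ]), 'crank_knob': array([0.6068745 , 0.06737813, 0.144     ])}
[[-1.2, 2.7], [0.3, -4.7], [-0.3, -1.0], [-1.0, -1.7], [1.0, 0.8], [-0.3, 1.2], [0.6, -6.2], [0.9, 0.5], [-1.3, -2.6], [0.0, -0.3]]
```

```bash
python3 - <<'E'
import cv2,numpy as np
a=cv2.imread('pics/fit_scene.png')[130:270,160:360]; b=cv2.imread('pics/fit_top.png')[140:290,240:440]
cv2.imwrite('pics/z1.png',np.vstack([cv2.resize(i,(700,290*1),interpolation=cv2.INTER_CUBIC) if 0 else cv2.resize(i,None,fx=2,fy=2,interpolation=cv2.INTER_CUBIC) for i in (a,b)]))
E
```

```text
(no output)
```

View pics/z1.png

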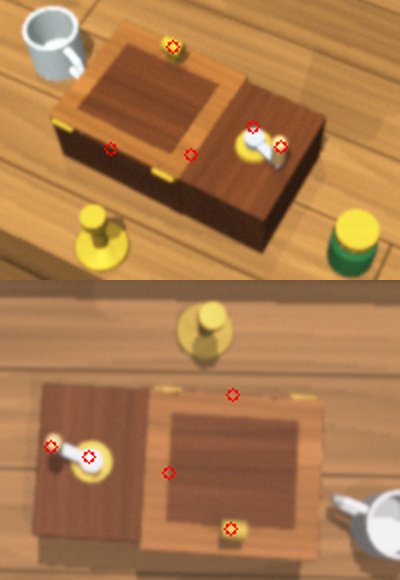

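Overlay fit: the handle at top px (355,264), the knob at (265,223) and the hub at (287,230) all agree. Only lid_hinge is about 5 px off along y, so I treat it as an outlier. Box yaw is about -0.05, matching the edge slope. Moving over the knob now.

Call:
{"fn": "servo_tool", "kwargs": {
  "plan": [
    [[0.02,0.026,0.02,-0.036,0.2],[0.02,0.026,0.02,-0.036,0.2],[0.02,0.026,0.02,-0.036,0.2],[0.02,0.026,0.02,-0.036,0.2],[0.02,0.026,0,-0.036,0.2],[0.02,0.026,0,-0.036,0.2],[0.02,0.026,0,-0.036,0.2],[0.02,0.026,0,-0.036,0.2]]
  ]
}}

```text
time_s: 1.8
eef_pos: [0.295, -0.35, 0.3043]
eef_rot: [0.0, 1.0, -0.027, 0.0]
wrist_force: [0.1, -0.4, 0.4]
opening: 0.604
```

Call:
{"fn": "servo_tool", "kwargs": {
  "plan": [
    [[0.02,0.026,0,0,0.2],[0.02,0.026,0,0,0.2],[0.02,0.026,0,0,0.2],[0.02,0.026,0,0,0.2],[0.02,0.026,0,0,0.2],[0.02,0.026,0,0,0.2],[0.02,0.026,0,0,0.2],[0.02,0.026,0,0,0.2]]
  ]
}}

```text
time_s: 2.6
eef_pos: [0.4551, -0.1419, 0.3043]
eef_rot: [0.0, 1.0, -0.026, 0.0]
wrist_force: [0.4, -0.6, 0.5]
opening: 0.598
```

Call:
{"fn": "servo_tool", "kwargs": {
  "plan": [
    [[0.02,0.026,0,0,0.2],[0.02,0.026,0,0,0.2],[0.02,0.026,0,0,0.2],[0.02,0.026,0,0,0.2],[0.02,0.026,0,0,0.2],[0.01,0.026,0,0,0.2],[0,0,0,0,0.2],[0,0,0,0,0.2]]
  ]
}}

```text
time_s: 3.4
eef_pos: [0.5643, 0.0132, 0.3039]
eef_rot: [0.0, 1.0, -0.025, -0.0]
wrist_force: [0.3, -1.3, 0.7]
opening: 0.605
```

```bash
python3 - <<'E'
from look import *
o=get_obs(); print({k:np.round(v,3).tolist() for k,v in o.items()})
for n in ("scene","top"):
    c=camera(n); cv2.imwrite(f"pics/{n}1.png",c["img"])
    for t in ("crank_knob",): print(t,[(np.round(np.array(d["centre"])*[420,560],1).tolist(),round(d["conf"],2)) for d in pinpoint(c,t)][:3])
E
```

```text
{'time_s': 3.4, 'q': [-0.187, 0.102, 1.535, -0.0, 1.505, 1.435], 'dq': [-0.029, -0.01, 0.009, -0.003, 0.0, -0.004], 'joint_efforts': [0.968, -41.945, -37.135, 0.12, -0.014, 0.057], 'eef_pos': [0.564, 0.013, 0.304], 'eef_rot': [0.0, 1.0, -0.025, -0.0], 'wrist_force': [0.313, -1.292, 0.713], 'torque': [0.015, -0.06, 0.001], 'opening': 0.605}
crank_knob [([203.9, 299.8], 0.44)]
crank_knob []
```

View pics/scene1.png

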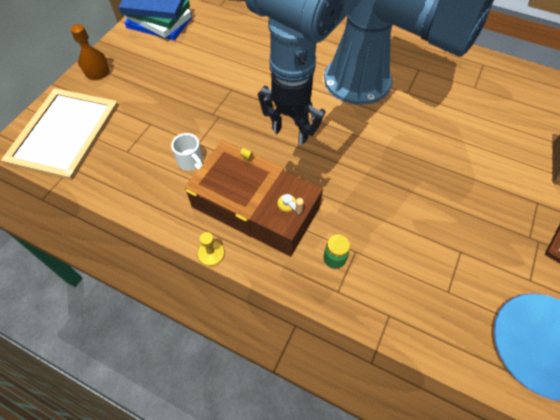

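Call:
{"fn": "servo_tool", "kwargs": {
  "plan": [
    [[0.014,0.018,0,0,0.2],[0.014,0.018,0,0,0.2],[0.014,0.018,0,0,0.2],[0,0,-0.03,0,0.2],[0,0,-0.03,0,0.2],[0,0,-0.03,0,0.2],[0,0,-0.02,0,0.2],[0,0,0,0,0.2]]
  ]
}}

```text
time_s: 4.4
eef_pos: [0.604, 0.0661, 0.1905]
eef_rot: [-0.0, 1.0, -0.027, -0.003]
wrist_force: [-0.7, -1.1, 0.5]
opening: 0.601
```

```bash
python3 - <<'E'
from look import *
o=get_obs(); print({k:np.round(v,3).tolist() for k,v in o.items() if k in('eef_pos','wrist_force')})
L=[]
for n in ("scene","top"):
    c=camera(n); 
    r=cv2.projectPoints(np.array([[o['eef_pos']],[np.array(o['eef_pos'])+[0,0,-.014]]],float),np.array(c['rvec'],float),np.array(c['tvec'],float),np.array(c['camera_matrix']),None)[0].reshape(-1,2); print(r)
    im=c['img']; im=im[140:260,230:370] ; L.append(cv2.resize(im,None,fx=4,fy=4,interpolation=cv2.INTER_CUBIC))
    for t in ("crank_knob",): print(t,[(np.round(np.array(d["centre"])*[420,560],1).tolist(),round(d["conf"],2)) for d in pinpoint(c,t)][:3])
cv2.imwrite("pics/s2.png",cv2.resize(np.hstack(L),(800,343)))
E
```

```text
{'eef_pos': [0.604, 0.066, 0.191], 'wrist_force': [-0.674, -1.13, 0.453]}
[[301.08371093 191.85163237]
 [300.78722801 195.14382596]]
crank_knob [([204.6, 298.5], 0.66)]
[[264.77763004 222.70599257]
 [265.09433393 223.34910731]]
crank_knob []
```

View pics/s2.png

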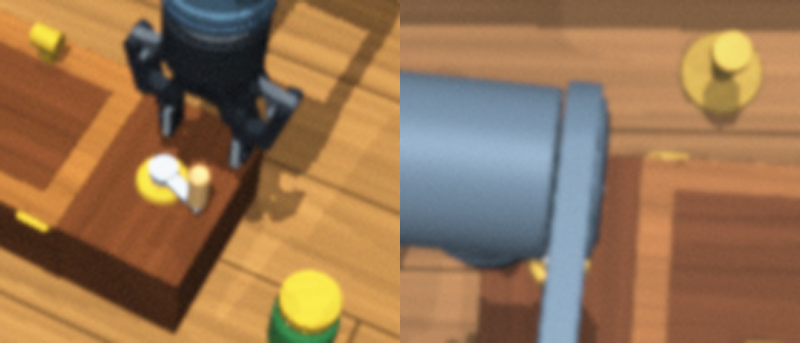

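Left view: finger midpoint at about px (300,192), matching the projected TCP, with the knob right below it at (299,204). Descending and gripping.

Call:
{"fn": "servo_tool", "kwargs": {
  "plan": [
    [[0.002,0.001,-0.02,0,0.2],[0,0,-0.02,0,0.2],[0,0,-0.004,0,0.2],[0,0,0,0,0.2]]
  ]
}}

```text
time_s: 5.0
eef_pos: [0.6085, 0.0678, 0.1507]
eef_rot: [0.0, 1.0, -0.026, 0.0]
wrist_force: [-0.1, -0.8, 0.3]
opening: 0.602
```

Call:
{"fn": "servo_tool", "kwargs": {
  "plan": [
    [[0,0,0,0,-0.2],[0,0,0,0,-0.5],[0,0,0,0,-0.8],[0,0,0,0,-1],[0,0,0,0,-1]]
  ]
}}

```text
time_s: 5.5
eef_pos: [0.6094, 0.066, 0.152]
eef_rot: [0.002, 1.0, -0.026, 0.001]
wrist_force: [-0.8, -6.3, 4.8]
opening: 0.141
```

```bash
python3 - <<'E'
from look import *
o=get_obs(); print({k:np.round(v,4).tolist() for k,v in o.items() if k in('eef_pos','wrist_force','opening','torque')})
c=camera('scene'); cv2.imwrite("pics/s3.png",cv2.resize(c['img'][140:260,230:370],None,fx=4,fy=4,interpolation=cv2.INTER_CUBIC))
E
```

```text
{'eef_pos': [0.6094, 0.066, 0.152], 'wrist_force': [-0.8276, -6.2585, 4.7813], 'torque': [-1.0797, 0.2688, 0.0402], 'opening': 0.1407}
```

View pics/s3.png

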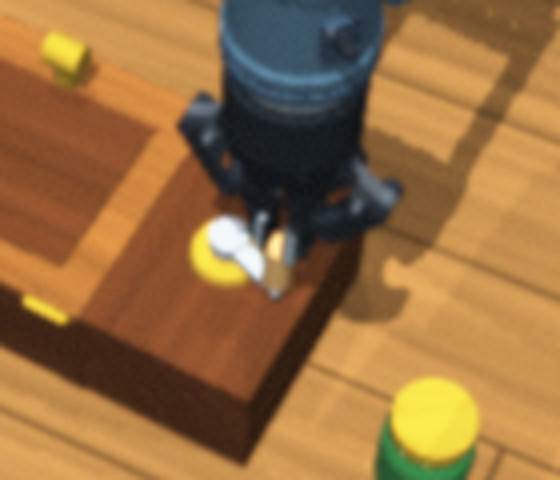

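Call:
{"fn": "servo_tool", "kwargs": {
  "plan": [
    [[0,0,0,0,-1],[0,0,0,0,-1]]
  ]
}}

```text
time_s: 5.75
eef_pos: [0.6093, 0.066, 0.152]
eef_rot: [0.002, 1.0, -0.026, 0.001]
wrist_force: [-2.0, -6.5, 4.2]
opening: 0.138
```

```bash
python3 - <<'E'
from look import *
o=get_obs(); print({k:np.round(v,4).tolist() for k,v in o.items() if k in('eef_pos','wrist_force','opening','torque')})
c=camera('scene'); im=c['img'].copy()
for P,col in ((o['eef_pos'],(0,0,255)),((.6069,.0674,.144),(0,255,0)),((.6069,.0674,.163),(255,0,0))):
    u=cv2.projectPoints(np.array([P],float),np.array(c['rvec'],float),np.array(c['tvec'],float),np.array(c['camera_matrix']),None)[0].ravel(); print(u)
print([(np.round(np.array(d["centre"])*[420,560],1).tolist(),round(d["conf"],2)) for d in pinpoint(c,'crank_knob')],[np.round(np.array(d["centre"])*[420,560],1).tolist() for d in pinpoint(c,'crank_hub')])
cv2.imwrite("pics/s4.png",cv2.resize(c['img'][170:230,265:335],None,fx=8,fy=8,interpolation=cv2.INTER_CUBIC))
E
```

```text
{'eef_pos': [0.6093, 0.066, 0.152], 'wrist_force': [-2.042, -6.5232, 4.2276], 'torque': [-1.0686, 0.3237, 0.0053], 'opening': 0.138}
[299.25818269 202.43679319]
[300.08935374 203.64142447]
[300.47136719 199.41176062]
[([203.2, 296.8], 0.62)] [[195.9, 286.4]]
```

View pics/s4.png

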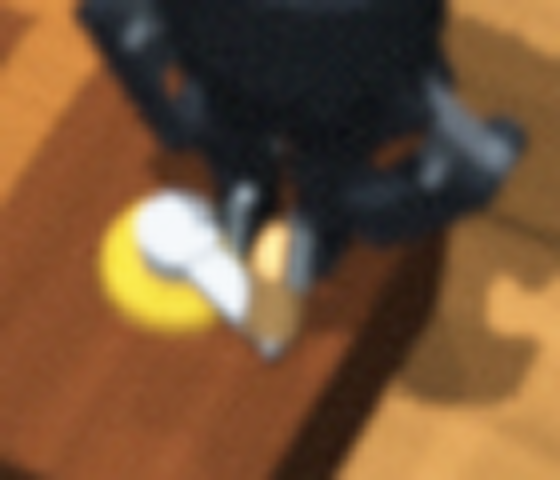

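The fingers straddle the knob at about px (299,202). Opening of 0.14 is less than the 0.21 expected for 18 mm. The -6.5 N side force suggests the knob sits about 2 mm closer in y. I'll start turning and watch the force.

Call:
{"fn": "servo_tool", "kwargs": {
  "plan": [
    [[0.0,-0.002,0,0,-1],[0.0101,-0.0042,0,0,-1],[0.0087,-0.0067,0,0,-1],[0.0067,-0.0087,0,0,-1],[0,0,0,0,-1]]
  ]
}}

```text
time_s: 6.4
eef_pos: [0.6333, 0.044, 0.1517]
eef_rot: [0.001, 1.0, -0.027, -0.001]
wrist_force: [-8.0, -5.0, 9.1]
opening: 0.134
```

```bash
python3 - <<'E'
from look import *
o=get_obs(); print({k:np.round(v,4).tolist() for k,v in o.items() if k in('eef_pos','wrist_force','opening','torque')})
c=camera('scene')
cv2.imwrite("pics/s5.png",cv2.resize(c['img'][170:230,265:335],None,fx=8,fy=8,interpolation=cv2.INTER_CUBIC))
E
```

```text
{'eef_pos': [0.6333, 0.044, 0.1517], 'wrist_force': [-7.9641, -4.9796, 9.0653], 'torque': [-0.9541, 1.559, -0.0884], 'opening': 0.1343}
```

View pics/s5.png

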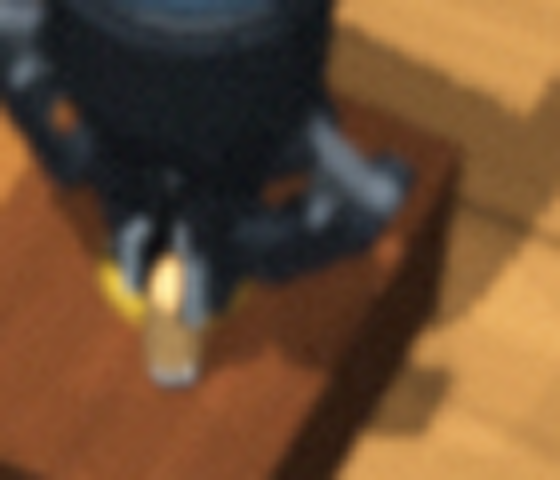

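Call:
{"fn": "servo_tool", "kwargs": {
  "plan": [
    [[0.0022,-0.0111,0,0,-1],[0.0014,-0.0109,0,0,-1],[-0.0014,-0.0109,0,0,-1],[-0.0042,-0.0101,0,0,-1],[-0.0067,-0.0087,0,0,-1],[-0.0087,-0.0067,0,0,-1],[-0.0101,-0.0042,0,0,-1]]
  ]
}}

```text
time_s: 7.15
eef_pos: [0.6069, -0.0148, 0.152]
eef_rot: [-0.001, 1.0, -0.026, 0.001]
wrist_force: [-0.5, 8.2, 5.2]
opening: 0.132
```

Call:
{"fn": "servo_tool", "kwargs": {
  "plan": [
    [[-0.0109,-0.0014,0,0,-1],[-0.0109,0.0014,0,0,-1],[-0.0101,0.0042,0,0,-1],[-0.0087,0.0067,0,0,-1],[-0.0067,0.0087,0,0,-1]]
  ]
}}

```text
time_s: 7.65
eef_pos: [0.5596, 0.002, 0.1522]
eef_rot: [0.002, 1.0, -0.026, 0.001]
wrist_force: [-1.2, -3.2, 8.8]
opening: 0.135
```

```bash
python3 - <<'E'
from look import *
o=get_obs(); print({k:np.round(v,4).tolist() for k,v in o.items() if k in('eef_pos','wrist_force','opening','torque')})
c=camera('scene')
cv2.imwrite("pics/s6.png",cv2.resize(c['img'][150:240,235:340],None,fx=6,fy=6,interpolation=cv2.INTER_CUBIC))
E
```

```text
{'eef_pos': [0.5596, 0.002, 0.1522], 'wrist_force': [-1.2339, -3.1723, 8.8207], 'torque': [-0.5256, 0.2933, -0.0345], 'opening': 0.1346}
```

View pics/s6.png

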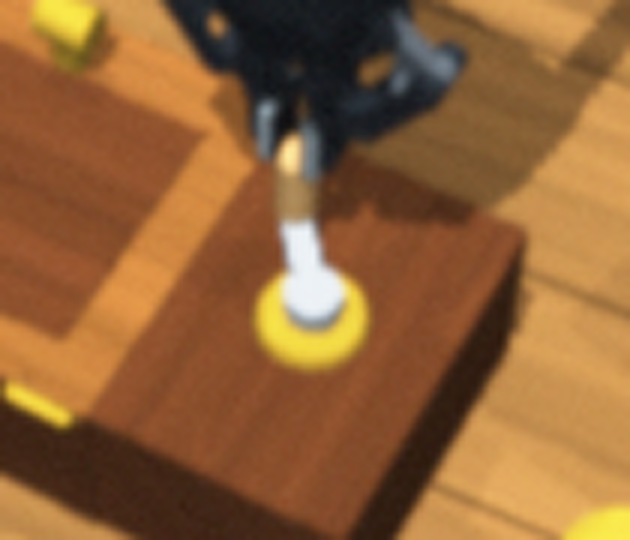

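Call:
{"fn": "servo_tool", "kwargs": {
  "plan": [
    [[-0.0042,0.0101,0,0,-1],[-0.0014,0.0109,0,0,-1],[0.0014,0.0109,0,0,-1],[0.0042,0.0101,0,0,-1],[0.0067,0.0087,0,0,-1],[0.0087,0.0067,0,0,-1],[0.0101,0.0042,0,0,-1],[0.0109,0.0014,0,0,-1]]
  ]
}}

```text
time_s: 8.5
eef_pos: [0.5961, 0.068, 0.1521]
eef_rot: [-0.001, 1.0, -0.026, 0.001]
wrist_force: [-1.8, 2.8, 6.8]
opening: 0.134
```

Call:
{"fn": "servo_tool", "kwargs": {
  "plan": [
    [[0.0109,-0.0014,0,0,-1],[0.0101,-0.0042,0,0,-1],[0.0087,-0.0067,0,0,-1],[0.0067,-0.0087,0,0,-1],[0.0042,-0.0101,0,0,-1],[0.0014,-0.0109,0,0,-1]]
  ]
}}

```text
time_s: 9.1
eef_pos: [0.637, 0.0241, 0.1517]
eef_rot: [0.0, 1.0, -0.026, -0.001]
wrist_force: [-8.7, 1.1, 11.1]
opening: 0.137
```

Call:
{"fn": "servo_tool", "kwargs": {
  "plan": [
    [[-0.0034,-0.0109,0,0,-1],[-0.0042,-0.0101,0,0,-1],[-0.0067,-0.0087,0,0,-1],[-0.0087,-0.0067,0,0,-1],[-0.0101,-0.0042,0,0,-1],[-0.0109,-0.0014,0,0,-1],[-0.0109,0.0014,0,0,-1],[-0.0101,0.0042,0,0,-1]]
  ]
}}

```text
time_s: 9.9
eef_pos: [0.5738, -0.0117, 0.1521]
eef_rot: [-0.0, 1.0, -0.026, 0.003]
wrist_force: [3.8, 4.3, 3.9]
opening: 0.137
```

Call:
{"fn": "servo_tool", "kwargs": {
  "plan": [
    [[-0.0087,0.0067,0,0,-1],[-0.0067,0.0087,0,0,-1],[-0.0042,0.0101,0,0,-1],[-0.0014,0.0109,0,0,-1],[0.0014,0.0109,0,0,-1],[0.0042,0.0101,0,0,-1],[0.0067,0.0087,0,0,-1],[0.0087,0.0067,0,0,-1]]
  ]
}}

```text
time_s: 10.7
eef_pos: [0.5722, 0.062, 0.152]
eef_rot: [-0.0, 1.0, -0.026, 0.0]
wrist_force: [-3.4, 3.9, 9.8]
opening: 0.137
```

Call:
{"fn": "servo_tool", "kwargs": {
  "plan": [
    [[0.0101,0.0042,0,0,-1],[0.0109,0.0014,0,0,-1],[0.0109,-0.0014,0,0,-1],[0.0101,-0.0042,0,0,-1],[0.0087,-0.0067,0,0,-1],[0.0067,-0.0087,0,0,-1],[0.0042,-0.0101,0,0,-1],[0,0,0,0,-1]]
  ]
}}

```text
time_s: 11.5
eef_pos: [0.6354, 0.0338, 0.1521]
eef_rot: [0.001, 1.0, -0.026, 0.001]
wrist_force: [-0.2, -1.4, 7.1]
opening: 0.134
```

```bash
python3 - <<'E'
from look import *
o=get_obs(); print({k:np.round(v,4).tolist() for k,v in o.items() if k in('eef_pos','wrist_force','opening','torque')})
c=camera('scene')
cv2.imwrite("pics/s7.png",cv2.resize(c['img'][150:240,235:340],None,fx=6,fy=6,interpolation=cv2.INTER_CUBIC))
E
```

```text
{'eef_pos': [0.6354, 0.0338, 0.1521], 'wrist_force': [-0.2358, -1.4479, 7.1011], 'torque': [-0.2379, -0.0505, 0.0304], 'opening': 0.1345}
```

View pics/s7.png

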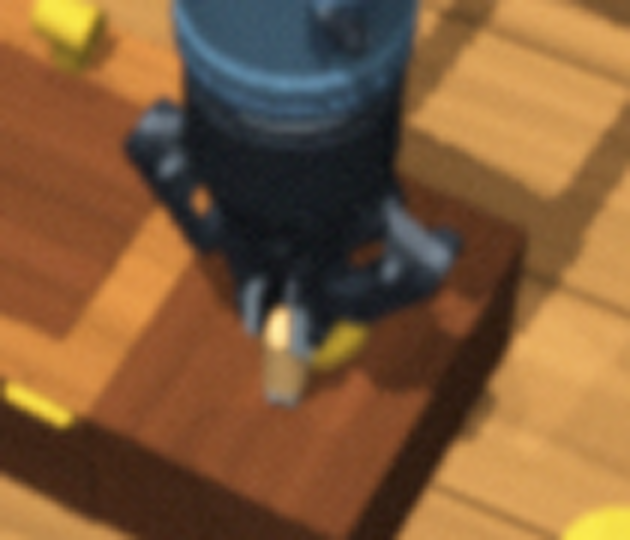

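Crank has turned about 780° (13.6 rad), ending with the knob at about 12° and px (282,210). Releasing, rising and going to the lid handle.

Call:
{"fn": "servo_tool", "kwargs": {
  "plan": [
    [[0,0,0,0,-0.5],[0,0,0,0,0],[0,0,0,0,0.2],[0,0,0,0,0.2],[0,0,0.02,0,0.2],[0,0,0.03,0,0.2],[0,0,0.03,0,0.2],[0,0,0.02,0,0.2]]
  ]
}}

```text
time_s: 12.35
eef_pos: [0.6346, 0.0352, 0.2524]
eef_rot: [0.0, 1.0, -0.026, 0.001]
wrist_force: [0.7, -0.5, 0.2]
opening: 0.598
```

Call:
{"fn": "servo_tool", "kwargs": {
  "plan": [
    [[-0.019,-0.026,0,0,0.2],[-0.019,-0.026,0,0,0.2],[-0.019,-0.026,0,0,0.2],[-0.019,-0.027,0,0,0.2],[-0.018,-0.027,0,0,0.2],[-0.018,-0.027,0,0,0.2],[0,0,0,0,0.2],[0,0,0,0,0.2]]
  ]
}}

```text
time_s: 13.15
eef_pos: [0.5219, -0.1241, 0.2501]
eef_rot: [-0.0, 1.0, -0.027, 0.0]
wrist_force: [-0.1, -0.2, -0.8]
opening: 0.599
```

```bash
python3 - <<'E'
from look import *
o=get_obs(); print({k:np.round(v,4).tolist() for k,v in o.items() if k in('eef_pos','eef_rot','wrist_force','opening','torque')})
for n in ('scene','top'):
  c=camera(n); im=c['img'].copy()
  print([(t,np.round(np.array(d["centre"])*[420,560],1).tolist(),d['conf']) for t in ('lid_handle','crank_hub','crank_knob') for d in pinpoint(c,t)[:2]])
  cv2.imwrite(f"pics/{n}8.png",cv2.resize(im[120:260,180:360],None,fx=4,fy=4,interpolation=cv2.INTER_CUBIC))
  for P in ((.5238,-.1248,.13),(.6075-.0,.0,0)):
    print(cv2.projectPoints(np.array([P],float),np.array(c['rvec'],float),np.array(c['tvec'],float),np.array(c['camera_matrix']),None)[0].ravel()[::-1])
E
```

```text
{'eef_pos': [0.5219, -0.1241, 0.2501], 'eef_rot': [-0.0002, 0.9996, -0.0269, 0.0001], 'wrist_force': [-0.0612, -0.1521, -0.7821], 'torque': [-0.0673, 0.0125, 0.0155], 'opening': 0.5992}
[('lid_handle', [153.1, 242.7], 0.9), ('crank_hub', [193.3, 285.8], 0.83), ('crank_hub', [261.3, 330.7], 0.22), ('crank_knob', [207.1, 279.4], 0.55)]
[153.443208  246.0687656]
[221.96185487 274.80004095]
[('lid_handle', [260.2, 354.7], 0.88), ('crank_hub', [231.8, 286.1], 0.81), ('crank_knob', [208.1, 282.9], 0.42)]
[264.90334121 355.01735223]
[229.31746551 296.02219076]
```

View pics/scene8.png

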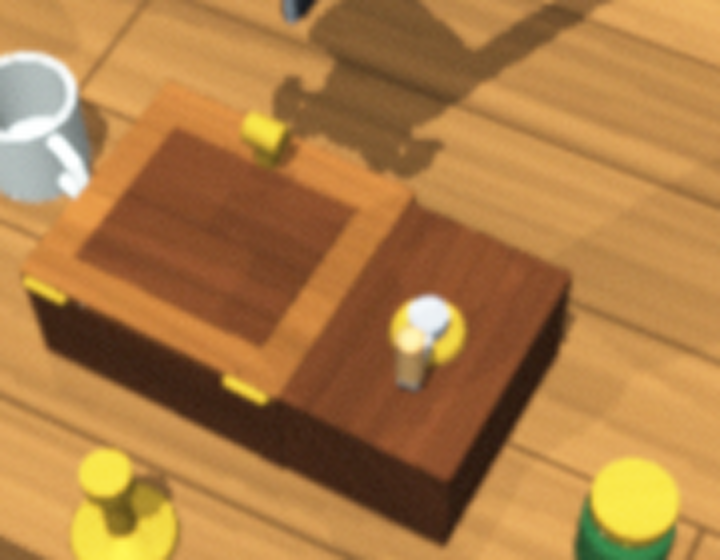

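Handle bar appears at px (246,153), matching the fit; the knob is now on the +x side and the TCP is over the handle. Descending.

Call:
{"fn": "servo_tool", "kwargs": {
  "plan": [
    [[0.001,-0.001,-0.03,0,0.2],[0,0,-0.03,0,0.2],[0,0,-0.03,0,0.2],[0,0,-0.02,0,0.2],[0,0,-0.012,0,0.2],[0,0,0,0,0.2],[0,0,0,0,0.2]]
  ]
}}

```text
time_s: 14.25
eef_pos: [0.5237, -0.125, 0.1289]
eef_rot: [0.0, 1.0, -0.026, 0.0]
wrist_force: [-0.5, -0.1, 0.8]
opening: 0.603
```

```bash
python3 - <<'E'
from look import *
o=get_obs(); print({k:np.round(v,4).tolist() for k,v in o.items() if k in('eef_pos','eef_rot','wrist_force','opening','torque')})
c=camera('scene'); cv2.imwrite(f"pics/s9.png",cv2.resize(c['img'][120:190,200:290],None,fx=7,fy=7,interpolation=cv2.INTER_CUBIC))
E
```

```text
{'eef_pos': [0.5237, -0.125, 0.1289], 'eef_rot': [0.0002, 0.9997, -0.026, 0.0005], 'wrist_force': [-0.5025, -0.0569, 0.8073], 'torque': [-0.0275, 0.0179, -0.0017], 'opening': 0.6026}
```

View pics/s9.png

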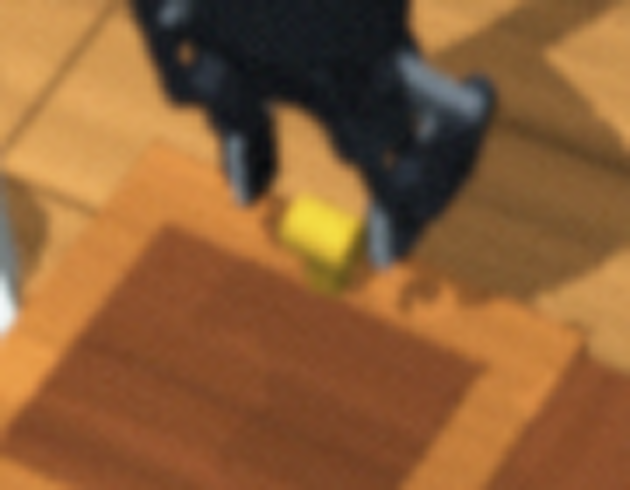

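Fingers straddle the handle (panel tips (245,195) and (385,260), handle centre (322,235)), slightly behind it. I'll nudge +x by 3 mm and close.

Call:
{"fn": "servo_tool", "kwargs": {
  "plan": [
    [[0.003,0,0,0,0],[0,0,0,0,-0.2],[0,0,0,0,-0.5],[0,0,0,0,-1],[0,0,0,0,-1],[0,0,0,0,-1]]
  ]
}}

```text
time_s: 14.9
eef_pos: [0.5268, -0.1262, 0.1295]
eef_rot: [0.001, 1.0, -0.026, 0.001]
wrist_force: [-2.4, -4.7, 5.4]
opening: 0.266
```

```bash
python3 - <<'E'
from look import *
o=get_obs(); print({k:np.round(v,4).tolist() for k,v in o.items() if k in('eef_pos','eef_rot','wrist_force','opening','torque')})
c=camera('scene'); cv2.imwrite(f"pics/s10.png",cv2.resize(c['img'][120:190,200:290],None,fx=7,fy=7,interpolation=cv2.INTER_CUBIC))
E
```

```text
{'eef_pos': [0.5268, -0.1262, 0.1295], 'eef_rot': [0.0013, 0.9997, -0.0261, 0.001], 'wrist_force': [-2.3612, -4.7294, 5.3916], 'torque': [-0.7769, 0.3133, 0.033], 'opening': 0.2662}
```

View pics/s10.png

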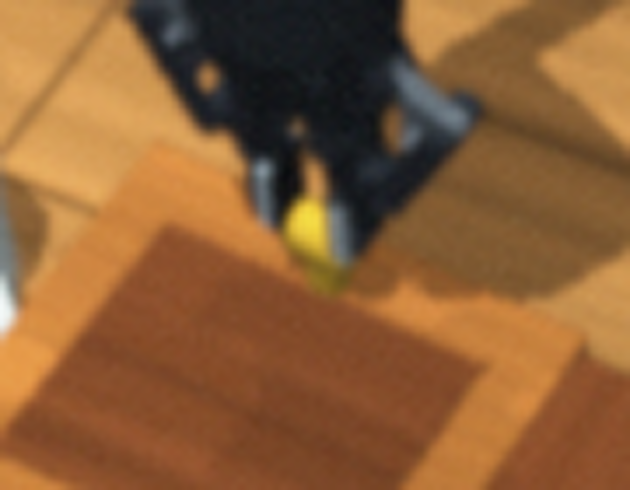

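Grasp is good: opening 0.27 on the 26 mm handle. Lifting along the arc, first 15°.

Call:
{"fn": "servo_tool", "kwargs": {
  "plan": [
    [[0.002,-0.0001,0.0065,0,-1],[0.002,-0.0001,0.0065,0,-1],[0.0026,-0.0001,0.0063,0,-1],[0.0026,-0.0002,0.0063,0,-1],[0.0031,-0.0002,0.006,0,-1],[0.0031,-0.0002,0.006,0,-1],[0,0,0,0,-1]]
  ]
}}

```text
time_s: 15.65
eef_pos: [0.5437, -0.127, 0.1661]
eef_rot: [0.001, 1.0, -0.026, 0.003]
wrist_force: [8.9, -6.9, -10.5]
opening: 0.258
```

```bash
python3 - <<'E'
from look import *
o=get_obs(); print({k:np.round(v,4).tolist() for k,v in o.items() if k in('eef_pos','eef_rot','wrist_force','opening','torque')})
c=camera('scene'); cv2.imwrite(f"pics/s11.png",cv2.resize(c['img'][100:240,170:350],None,fx=4,fy=4,interpolation=cv2.INTER_CUBIC))
E
```

```text
{'eef_pos': [0.5437, -0.127, 0.1661], 'eef_rot': [0.0011, 0.9997, -0.0263, 0.0026], 'wrist_force': [8.9388, -6.8789, -10.482], 'torque': [-1.0441, -1.3556, 0.0444], 'opening': 0.2576}
```

View pics/s11.png

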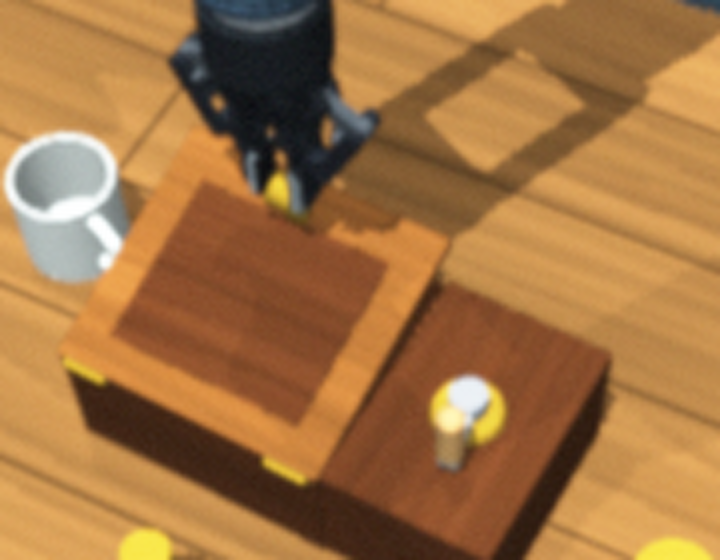

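Call:
{"fn": "servo_tool", "kwargs": {
  "plan": [
    [[0.0046,-0.0002,0.0057,0,-1],[0.0036,-0.0002,0.0057,0,-1],[0.0041,-0.0002,0.0054,0,-1],[0.0041,-0.0002,0.0054,0,-1],[0.0046,-0.0002,0.005,0,-1],[0.0046,-0.0003,0.005,0,-1]]
  ]
}}

```text
time_s: 16.3
eef_pos: [0.5677, -0.1279, 0.1962]
eef_rot: [0.001, 1.0, -0.026, 0.0]
wrist_force: [10.2, -5.8, -15.2]
opening: 0.252
```

Call:
{"fn": "servo_tool", "kwargs": {
  "plan": [
    [[0.005,-0.0003,0.0046,0,-1],[0.005,-0.0003,0.0046,0,-1],[0.0054,-0.0003,0.0041,0,-1],[0.0054,-0.0003,0.0041,0,-1],[0.0057,-0.0003,0.0036,0,-1],[0.0057,-0.0003,0.0036,0,-1],[0,0,0,0,-1]]
  ]
}}

```text
time_s: 17.0
eef_pos: [0.5991, -0.1293, 0.2201]
eef_rot: [0.0, 1.0, -0.026, -0.001]
wrist_force: [3.2, -4.6, -11.3]
opening: 0.246
```

```bash
python3 - <<'E'
from look import *
o=get_obs(); print({k:np.round(v,4).tolist() for k,v in o.items() if k in('eef_pos','eef_rot','wrist_force','opening','torque')})
c=camera('scene'); cv2.imwrite(f"pics/s12.png",cv2.resize(c['img'][80:240,150:350],None,fx=4,fy=3.7,interpolation=cv2.INTER_CUBIC))
E
```

```text
{'eef_pos': [0.5991, -0.1293, 0.2201], 'eef_rot': [0.0, 0.9997, -0.0262, -0.0009], 'wrist_force': [3.1781, -4.6348, -11.2603], 'torque': [-0.813, -0.5155, 0.1113], 'opening': 0.246}
```

View pics/s12.png

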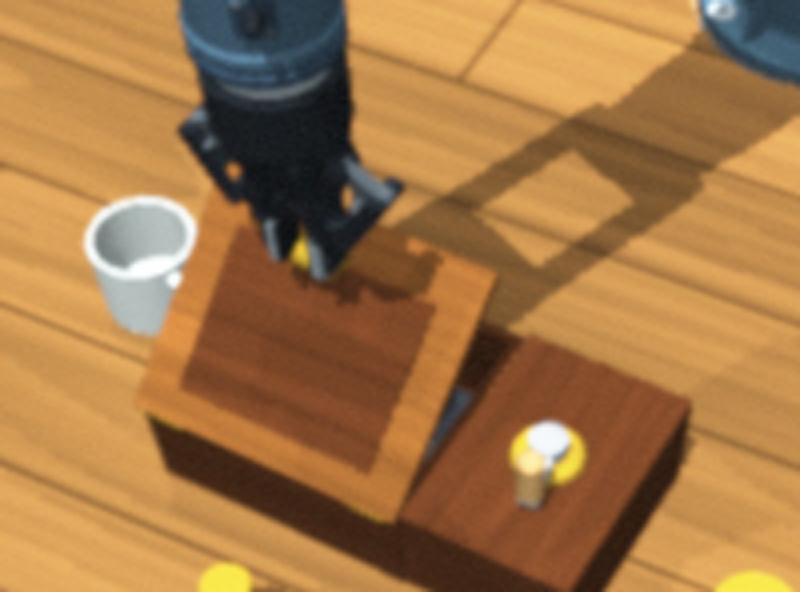

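Call:
{"fn": "servo_tool", "kwargs": {
  "plan": [
    [[0.006,-0.0003,0.0035,0,-1],[0.006,-0.0003,0.0035,0,-1],[0.0062,-0.0003,0.003,0,-1],[0.0062,-0.0003,0.003,0,-1],[0.0065,-0.0003,0.0022,0,-1],[0.0064,-0.0003,0.0022,0,-1],[0,0,0,0,-1],[0,0,0,0,-1]]
  ]
}}

```text
time_s: 17.85
eef_pos: [0.6349, -0.1309, 0.2356]
eef_rot: [-0.0, 1.0, -0.026, -0.003]
wrist_force: [2.9, -3.7, -16.3]
opening: 0.23
```

```bash
cat > ang.py <<'E'
from look import *
import sys
o=get_obs(); print({k:np.round(v,4).tolist() for k,v in o.items() if k in('time_s','eef_pos','wrist_force','opening','torque')})
c=camera('scene'); im=c['img'].copy()
x,y,w=0.5918,-0.0682,-0.0514
def lidpts(th):
    out=[]
    for a,h,yy in ((-.178,.01,.037),(-.178,.01,-.157),(-.178,0,.037),(-.150,.04,-.06)):
        bx=.085+a*np.cos(th)+h*np.sin(th); bz=.09-a*np.sin(th)+h*np.cos(th)
        out.append((x+bx*np.cos(w)-yy*np.sin(w),y+bx*np.sin(w)+yy*np.cos(w),bz))
    return np.array(out)
cols={50:(255,0,0),60:(0,255,0),70:(0,0,255)}
big=cv2.resize(im[80:240,150:350],None,fx=4,fy=4,interpolation=cv2.INTER_CUBIC)
for d,col in cols.items():
    p=cv2.projectPoints(lidpts(np.radians(d)),np.array(c['rvec'],float),np.array(c['tvec'],float),np.array(c['camera_matrix']),None)[0].reshape(-1,2)
    print(d,p.round(1).tolist(),lidpts(np.radians(d))[3].round(3))
    for u,v in p: cv2.circle(big,(int((u-150)*4),int((v-80)*4)),4,col,1)
cv2.imwrite(sys.argv[1],big[:600])
c=camera('top')
for n in ('cup','jar','candlestick','lid_handle'): print(n,[np.round(np.array(d["centre"])*[420,560],1).tolist() for d in pinpoint(c,n)][:1])
E
python3 ang.py pics/a1.png
```

```text
{'time_s': 17.85, 'eef_pos': [0.6349, -0.1309, 0.2356], 'wrist_force': [2.8997, -3.6903, -16.2882], 'torque': [-0.8282, -0.4435, 0.2012], 'opening': 0.23}
50 [[269.6, 155.3], [199.4, 123.5], [271.3, 154.7], [224.1, 151.7]] [ 0.608 -0.129  0.231]
60 [[263.5, 159.0], [191.8, 126.2], [265.5, 157.7], [217.5, 156.9]] [ 0.633 -0.13   0.24 ]
70 [[256.6, 165.1], [183.6, 131.2], [258.9, 163.0], [210.6, 164.0]] [ 0.66  -0.132  0.245]
cup [[262.9, 431.8]]
jar [[212.6, 220.9]]
candlestick [[166.7, 347.4]]
lid_handle [[210.4, 364.6]]
```

View pics/a1.png

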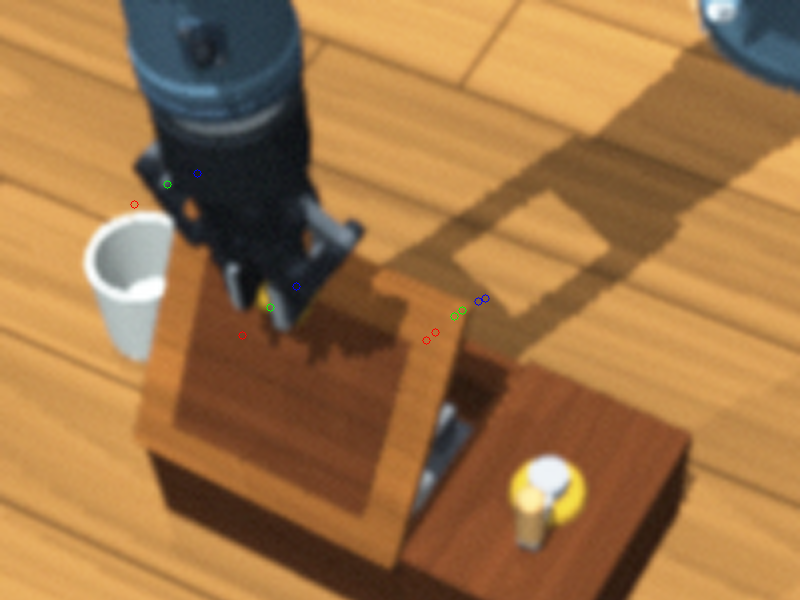

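```bash
cat > edge.py <<'E'
from look import *
import sys
c=camera('scene'); im=c['img']; x,y,w=0.5918,-0.0682,-0.0514
def W(th,a,h,yy):
    bx=.085+a*np.cos(th)+h*np.sin(th); bz=.09-a*np.sin(th)+h*np.cos(th)
    return (x+bx*np.cos(w)-yy*np.sin(w),y+bx*np.sin(w)+yy*np.cos(w),bz)
big=cv2.resize(im[130:235,220:310],None,fx=6,fy=5.7,interpolation=cv2.INTER_CUBIC)
for d,col in {52:(255,0,0),56:(0,255,0),60:(0,0,255),64:(255,255,0)}.items():
    t=np.radians(d)
    p=cv2.projectPoints(np.array([W(t,0,.01,.037),W(t,-.178,.01,.037),W(t,-.178,.01,-.06)]),np.array(c['rvec'],float),np.array(c['tvec'],float),np.array(c['camera_matrix']),None)[0].reshape(-1,2)
    q=((p-[220,130])*[6,5.7]).astype(int); cv2.polylines(big,[q.reshape(-1,1,2)],False,col,1)
cv2.imwrite(sys.argv[1],big)
E
python3 edge.py pics/e1.png
```

```text
(no output)
```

View pics/e1.png

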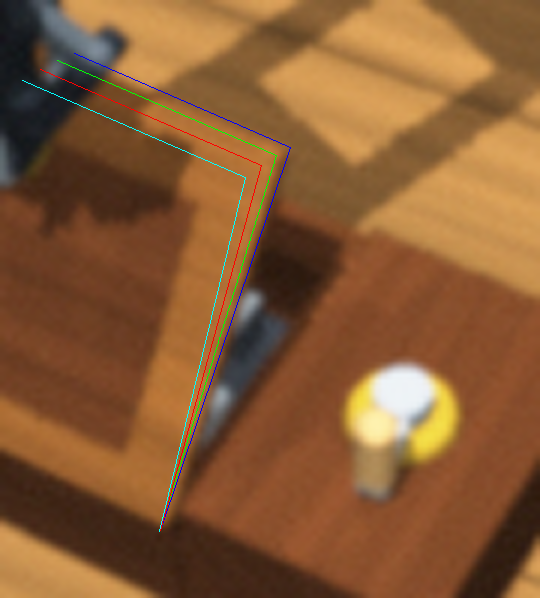

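Lid edge overlay, allowing for a model offset of about 12 px at the hinge, gives roughly 57°. I'll add about 3°.

Call:
{"fn": "servo_tool", "kwargs": {
  "plan": [
    [[0.0035,-0.0002,0.0015,0,-1],[0.0035,-0.0002,0.0015,0,-1],[0,0,0,0,-1],[0,0,0,0,-1],[0,0,0,0,-1],[0,0,0,0,-1]]
  ]
}}

```text
time_s: 18.8
eef_pos: [0.6414, -0.1311, 0.2376]
eef_rot: [-0.001, 1.0, -0.026, -0.004]
wrist_force: [3.4, -4.4, -20.3]
opening: 0.225
```

```bash
python3 ang.py pics/a2.png; python3 edge.py pics/e2.png
```

```text
{'time_s': 18.8, 'eef_pos': [0.6414, -0.1311, 0.2376], 'wrist_force': [3.4489, -4.3564, -20.3433], 'torque': [-0.8013, -0.5419, 0.1184], 'opening': 0.225}
50 [[269.6, 155.3], [199.4, 123.5], [271.3, 154.7], [224.1, 151.7]] [ 0.608 -0.129  0.231]
60 [[263.5, 159.0], [191.8, 126.2], [265.5, 157.7], [217.5, 156.9]] [ 0.633 -0.13   0.24 ]
70 [[256.6, 165.1], [183.6, 131.2], [258.9, 163.0], [210.6, 164.0]] [ 0.66  -0.132  0.245]
cup [[261.8, 432.7]]
jar [[216.9, 224.8]]
candlestick [[165.4, 343.6]]
lid_handle [[207.9, 363.7]]
```

View pics/a2.png

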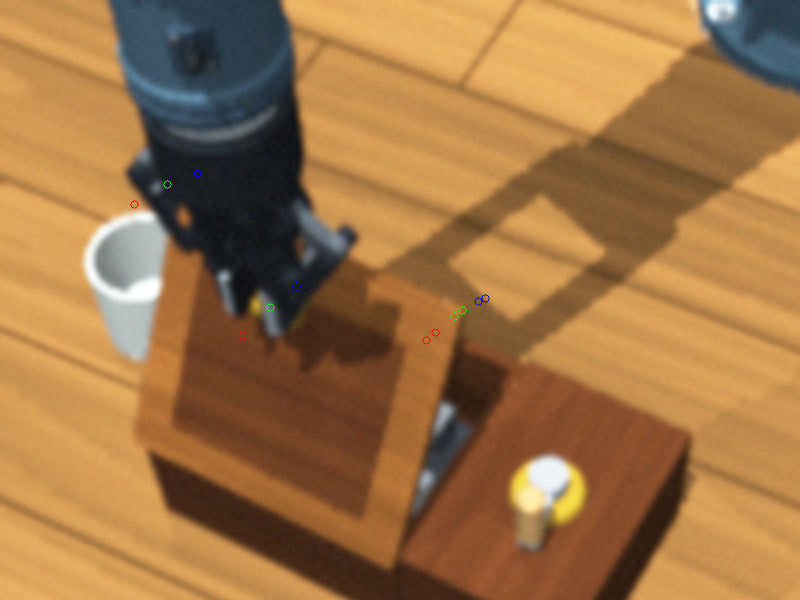

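View pics/e2.png

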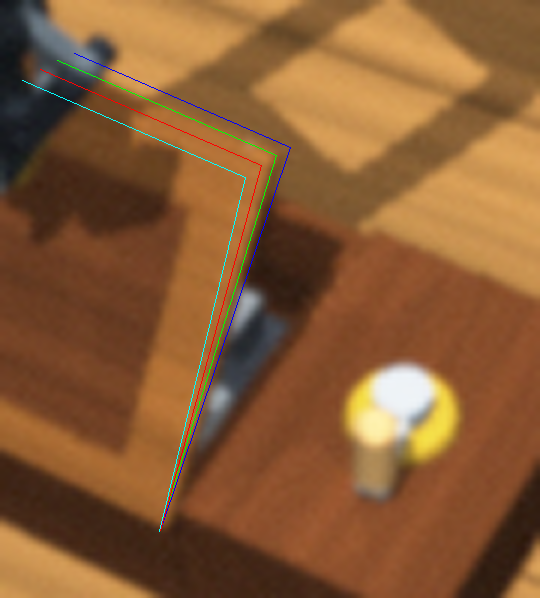

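Visual estimate is about 60°, kinematic (TCP travel) about 62°. The -20 N on z is radial tension, so I'll relieve it a little by lowering z.

Call:
{"fn": "servo_tool", "kwargs": {
  "plan": [
    [[-0.0005,0.0005,-0.0015,0,-1],[-0.0005,0.0005,-0.0015,0,-1],[0,0,0,0,-1],[0,0,0,0,-1],[0,0,0,0,-1],[0,0,0,0,-1],[0,0,0,0,-1],[0,0,0,0,-1]]
  ]
}}

```text
time_s: 19.95
eef_pos: [0.641, -0.1311, 0.2371]
eef_rot: [0.0, 1.0, -0.026, -0.002]
wrist_force: [0.2, -6.2, -11.5]
opening: 0.23
```

Call:
{"fn": "servo_tool", "kwargs": {
  "plan": [
    [[0,0,0,0,-1],[0,0,0,0,-1],[0,0,0,0,-1],[0,0,0,0,-1],[0,0,0,0,-1],[0,0,0,0,-1],[0,0,0,0,-1],[0,0,0,0,-1]]
  ]
}}

```text
time_s: 20.75
eef_pos: [0.641, -0.1311, 0.2371]
eef_rot: [0.0, 1.0, -0.026, -0.002]
wrist_force: [0.4, -6.2, -11.9]
opening: 0.228
```

```bash
python3 ang.py pics/a3.png; python3 edge.py pics/e3.png; python3 - <<'E'
from look import *
c=camera('top'); cv2.imwrite('pics/top9.png',c['img'])
E
```

```text
{'time_s': 20.75, 'eef_pos': [0.641, -0.1311, 0.2371], 'wrist_force': [0.4109, -6.2184, -11.9465], 'torque': [-1.0368, -0.0224, 0.1588], 'opening': 0.228}
50 [[269.6, 155.3], [199.4, 123.5], [271.3, 154.7], [224.1, 151.7]] [ 0.608 -0.129  0.231]
60 [[263.5, 159.0], [191.8, 126.2], [265.5, 157.7], [217.5, 156.9]] [ 0.633 -0.13   0.24 ]
70 [[256.6, 165.1], [183.6, 131.2], [258.9, 163.0], [210.6, 164.0]] [ 0.66  -0.132  0.245]
cup [[261.9, 429.9]]
jar [[212.7, 221.1]]
candlestick [[165.0, 344.0]]
lid_handle [[207.8, 360.4]]
```

View pics/e3.png

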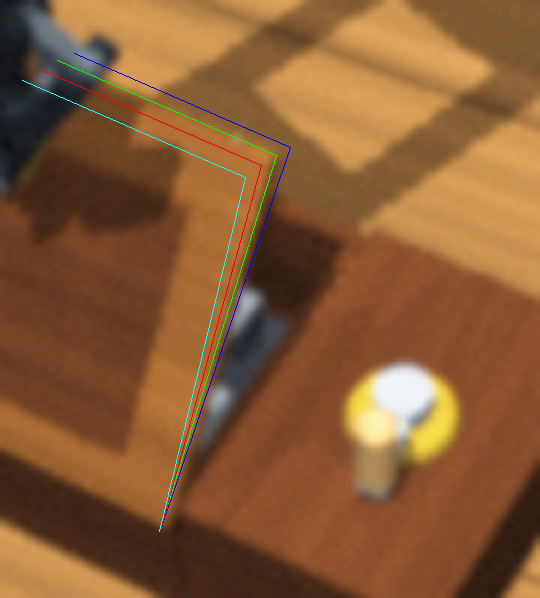

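View pics/top9.png

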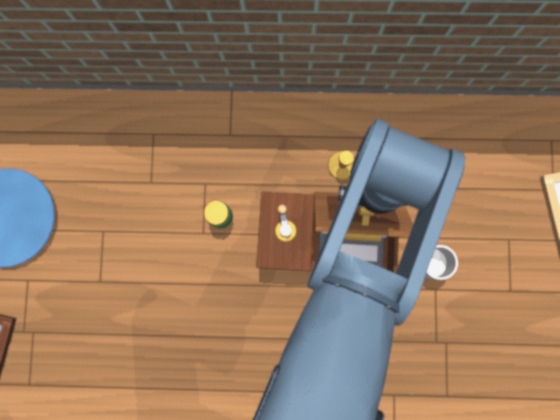

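```bash
python3 - <<'E'
from look import *
c=camera('top'); im=c['img']; x,y,w=0.5918,-0.0682,-0.0514
def W(th,a,h,yy):
    bx=.085+a*np.cos(th)+h*np.sin(th); bz=.09-a*np.sin(th)+h*np.cos(th)
    return (x+bx*np.cos(w)-yy*np.sin(w),y+bx*np.sin(w)+yy*np.cos(w),bz)
big=cv2.resize(im[150:290,240:440],None,fx=4,fy=4,interpolation=cv2.INTER_CUBIC)
for d,col in {52:(255,0,0),60:(0,0,255),68:(255,255,0)}.items():
    t=np.radians(d)
    for h in (0,):
      p=cv2.projectPoints(np.array([W(t,0,h,.037),W(t,-.178,h,.037),W(t,-.178,h,-.157)]),np.array(c['rvec'],float),np.array(c['tvec'],float),np.array(c['camera_matrix']),None)[0].reshape(-1,2)
      q=((p-[240,150])*4).astype(int); cv2.polylines(big,[q.reshape(-1,1,2)],False,col,1)
cv2.imwrite('pics/t10.png',big)
E
```

```text
(no output)
```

View pics/t10.png

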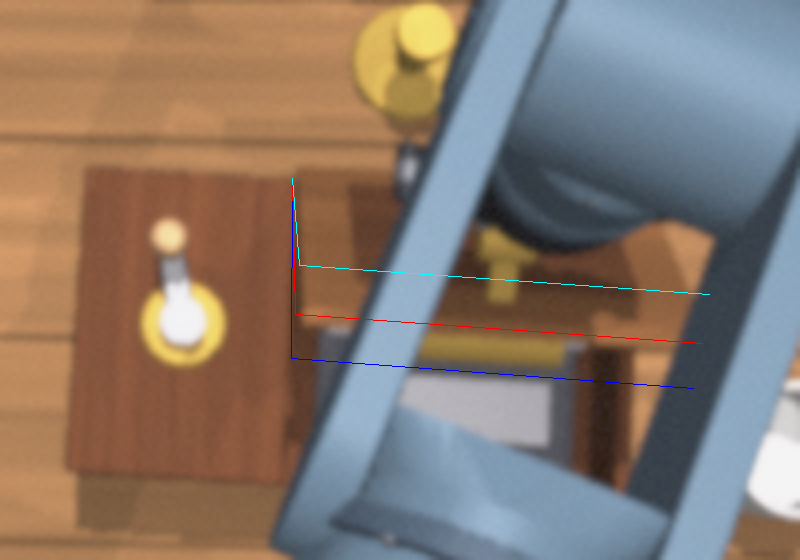

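Top view: the lid's front edge lies almost on the red 60° line, at about 59°. Cup, jar and candlestick have not moved. Handing in.

```bash
python3 -c "
from bench import *
print(hand_in()); o=get_obs(); print(o['time_s'],o['eef_pos'],o['opening'])"
```

```text
the job is handed in; nothing more can be done
None
the job is handed in; nothing more can be done
```

I wound the crank with the lid shut, then lifted the lid by its handle to about 60° and handed the job in with the gripper still holding it there. No verdict was reported.

- **Crank:** it turned about 780° (roughly 13.6 rad) clockwise, estimated from the tool's path around the hub. The pictures show the knob ending where that predicts.
- **Lid:** the estimates of the final angle differ slightly. The top view gives about 59°, the scene view about 60° and the tool's travel about 62°, all inside the ±7° band. Before handing in, the tool pose was steady for 0.8 s with about 12 N of force on the wrist.
- **Cup, jar and candlestick:** all three look upright and where they were. The cup and jar match their first reported positions within the detector's scatter. The network did not find the candlestick in the first top picture, so I compared it by eye.
- **Checks that disagreed:**
  - The gripper opening read lower than the object sizes imply, about 12 mm on the 18 mm knob and 20–23 mm on the 26 mm handle.
  - The network's position for the lid hinge was 5–6 px off the box model in both views, so I gave it little weight in the fit.

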